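Set the recipe-card stand to its mark and lock it

TASK

Take the loose post of the recipe-card stand out of its wooden block by the knob of its locking slide, and slide it down into the stand's upright tube until the dark band on the rod is level with the tube's top rim. Holding it at that height, and only then, slide the knob along the head toward the card clip until the lock is shut firmly against the tube. Do not let the post drop past the mark, leave the other things alone, and finish still holding the knob, with the post at its mark.

Things in the scene. Friction and masses are not known exactly. Their poses are not given: they have to be found in the camera images.
- stand: Fixed base of a recipe-card stand: round dark foot 90 mm wide, 10 mm thick, with one upright steel tube, 32 mm outside diameter, round bore 17 mm, mouth 115 mm and bore floor 10 mm above the worktop. Origin: centre of the underside, on the tube's axis; z up. Its yaw is of no matter. It cannot tip or slide.
- stand_mouth (a point): Centre of the tube's open mouth, level with its top rim, 115 mm above the worktop. z up.
- rest: Fixed square wooden parking block 70 x 70 mm, 60 mm tall, with a 15.5 mm round hole (floor 8 mm above the worktop) in which the post stands upright at the start. Origin: centre of its underside.
- post: Loose post, 0.2 kg: round rod 14 mm thick, tapered foot (tip 7 mm wide, full width 8 mm up). Origin: tip of the foot; z up the rod. Head 125 to 137 mm up, x -14 to 48 mm, 26 mm wide in y; at its +x end an upright card clip, x 45 to 55 mm, 60 mm wide, top 163 mm up. Let go in the tube, it drops about 20 mm past its mark. Its turn about the tube's axis does not matter.
- post_mark (a point): Middle of the dark 6 mm tall band round the rod (the length mark), on its axis 85 mm above the foot's tip.
- lock_slide: Grey locking slide on the post's head. It moves only along the post's +x, 0 to 18 mm, and otherwise carries the post with it. Origin: the post's origin when open (as at the start), shifting to +x. Takes about 3 N to move, stays where left. With the post in the tube the jaw meets the tube after 8 to 14 mm; pressed on, to 10 to 15 N in all, it nips the tube wall and locks the post.
- lock_knob (a point): Middle of the slide's upright gripping knob: 24 mm in x, 14 mm in y, 142 to 184 mm above the foot's tip (this point 164 mm), over the rod's axis when open; both y sides are free. Beneath it a 17 mm wide plate, its top 143 mm up, and the 26 mm wide head.
- lock_jaw (a point): Lower end of the slide's jaw, middle of its inner face: 27 mm to -x of the rod's axis when open, 68 mm above the foot's tip. The jaw is 7 mm thick, 20 mm wide in y and hangs from 143 to 68 mm.
- timer: Small two-part egg timer, 60 mm wide, 42 mm tall. Bystander, loose; origin at the centre of its underside.
- salt: White egg-shaped salt shaker, 48 mm wide, 60 mm tall. Bystander, loose; origin at the centre of its underside.
- mug: White mug with handle, 80 x 112 mm, 98 mm tall. Bystander, loose; origin at the centre of its underside.
- oil: Dark oil bottle, 60 mm wide, 272 mm tall. Bystander, loose; origin at the centre of its underside.
- coffee_jar: Glass clip-top jar, 97 x 90 mm, 114 mm tall. Bystander, loose; origin at the centre of its underside.
- mill: Wooden pepper mill, 58 mm wide, 170 mm tall. Bystander, loose; origin at the centre of its underside.
- spice: Glass spice jar with dark cap, 41 mm wide, 105 mm tall. Bystander, loose; origin at the centre of its underside.
There are look-alikes about, which are no part of the job. What is shaped like the stand but pink or turquoise is not meant.

How it is judged:
On the way:
1. the post is held in the tube by the fingers, its mark level with the rim, the lock still open (z of post_mark in the frame of stand_mouth between -0.006 and 0.006 m and horizontal distance between post_mark and stand_mouth below 0.006 m and angle between the z axis of post and the z axis of stand, either way round below 0.09 rad and x of lock_slide in the frame of post below 0.004 m and contact force between the fingers and lock_slide above 2 N), for 0.2 s.
At the end, for the whole second after the job is handed in: The post is upright in the tube with the middle of its band within 6 mm of the rim's height, the slide is moved at least 7 mm and its jaw presses the tube with more than 2 N, and the fingers still grip the slide (more than 2 N), all at rest (z of post_mark in the frame of stand_mouth between -0.006 and 0.006 m and horizontal distance between post_mark and stand_mouth below 0.006 m and angle between the z axis of post and the z axis of stand, either way round below 0.09 rad and x of lock_slide in the frame of post above 0.007 m and contact force between lock_slide and stand above 2 N and contact force between the fingers and lock_slide above 2 N and linear speed of post below 0.02 m/s); the arm keeps its last pose, push and grip.
It fails at once if the post drops or is pushed more than 15 mm past its mark in the tube (z of post_mark in the frame of stand_mouth below -0.015 m and horizontal distance between post_mark and stand_mouth below 0.006 m).
It fails at once if the lock is slid shut while the mark is more than 10 mm from the rim (x of lock_slide in the frame of post above 0.007 m and (z of post_mark in the frame of stand_mouth above 0.01 m or z of post_mark in the frame of stand_mouth below -0.01 m)).
It fails at once if a bystander is disturbed (moved more than 30 mm) (distance of any of timer, salt, mug, oil, coffee_jar, mill, spice from where it was at the start of the episode above 0.03 m).
It also fails if it takes over 64 s, if anything falls off the work surface, if the arm or the gripper's body presses on something with over 40 N, if the wrist force passes 120 N, or if a joint passes its speed limit or range.

ROBOT

A 6-joint arm with a two-finger parallel gripper is mounted at the origin on a cart in front of the work surface, level with it; the furniture and walls round the work are solid. World frame = base frame: x ahead of the robot, y to its left, z up, the work surface at z = 0. Lengths are in m, angles in rad, forces in N, time in s.
With the tool pointing down it reaches from about 0.25 to 0.725 m from the base axis. Payload 4 kg.
Tool frame: the origin (TCP) lies where the fingers leave the gripper's body, on its centre line; the fingertips stand 73 mm ahead of it and the grasp point (between the pads) lies 54 mm ahead of it (bot.tips_ahead is the distance from the TCP to the fingertips, in m); z points along the fingers, y is the line along which they close (so a half turn about z gives the same grasp; the last joint's range is limited). The gripper opens to 85 mm and grips with 20 to 120 N. Pads are 22 mm wide; open, the fingers measure 114 mm over their backs; the gripper's body (76 mm by 85 mm) begins 54 mm behind the grasp point. The pads swing forward as they close: fully open they stand 13 mm farther back than shut.
Start: joints at [-1.247, 0.241, 0.005, 1.335, 0, 1.571], TCP at [0.159, -0.474, 0.304] pointing down, gripper open.
Joint ranges: [-2.72, 2.72], [-1.05, 1.87], [-1.09, 1.28], [-1.99, 2.15], [-1.42, 1.44], [-3.14, 3.14]. Speed limits (rad/s): [2.79, 2.79, 3.14, 3.14, 3.14, 3.14].

INTERFACE

Orientations are given as a unit quaternion [x, y, z, w].
In Python, from rig import bot, eyes gives the robot as it stands.
- The arm moves only by the tool play_rows, never from a script. Its argument "steps" is a list of rows, each a list of 6 numbers: the shift along the tool's x, y, z in cm, then the turn, a rotation vector about the tool's x, y, z in rad. In form: [[dx, dy, dz, rx, ry, rz], ...]. A call has exactly 10 rows; each row is the pose to reach, as a shift and turn from the pose commanded when the call began, along the tool's axes at that moment; what a row does not reach only later rows make up. A row lasts 1/8 s, in which the tool goes at most 62.5 mm and 10.7 degrees, less where a joint would pass 70% of its speed; a pose out of reach is approached as far as the arm can. A call with a gripper value outside its range is refused whole. "claw" is the closure, from 0 (fully open) to 1 (shut), set as the call begins (left out, the last holds). The fingers move at their own pace and stop on an object; the grip force is fixed at half the most. Time passes only in rows, so rows that repeat a pose let the fingers close, or fill a call up. It gives the time, the measured TCP pose, the force, the opening and the grip force at its end, in the units of the state.
- bot.state(): the state, without advancing time (a new reading comes with each control period).
- eyes.camera(name): name is "scene" or "top" or "wrist"; returns (picture, depth): 420x560x3 uint8, red, green, blue; 420x560 float32, m along the optical axis (not along the pixel's ray), 0 where there is no reading.
- eyes.camera_params(name): a dict with "camera_matrix" (3x3 intrinsics, pixels), "D" ([k1, k2, p1, p2, k3] as OpenCV has them; the pictures are not rectified), "R" (3x3) and "t" (3): a world point X has camera coordinates R X + t; the wrist camera has in their place "T_tool_cam" (4x4, takes a point from camera to tool coordinates, whose origin is the TCP and whose axes are the flange's). Camera axes: x right, y down, z forward; pixel columns grow to the right and rows downward; lengths in m; the calibration is good to about 2 mm. A picture is of the moment at which its call begins: read the wrist's pose just before it. camera_params takes no time and is no camera call.
- bot.finish_job(): hands the job in; it is judged then, once.
The state is a dict: "time_s": time; "joint_pos": joint angles; "joint_vel": joint speeds; "joint_torque": joint torques, N m; "tcp_pos": TCP position; "eef_rot": TCP orientation; "contact_force": force on the tool from outside, world axes, zero at the start; "moment": the same for the moment, N m; "gripper_width": opening from 0.0 (shut) to 1.0 (fully open); "grasp_force": force on a finger pad.
Only numpy, scipy, OpenCV 4.12 (cv2) and the standard library are available. Lean on these libraries where they do the work, as an engineer would, in place of code of your own. Each camera call takes 0.05 s, during which the arm holds its last target. There are 200 camera calls.

## Working session

There is one attempt and no reset: what is moved stays moved. The work goes in short steps, Python scripts to look and compute and a tool call to move; the robot and the scene stay as the last step left them, time stands still between calls to the robot, and variables do not carry over. Pictures are saved under pics/ and viewed, at most 10 in all, crops included, and the job is handed in when it is done.

Besides the shell and the picture viewer there is one more tool, called after "Emit:" as name(argument=value, ...), one argument or row to a line, values as JSON. play_rows: Moves the arm, as the interface text tells. Its arguments: {"type":"object","properties":{"steps":{"type":"array"},"claw":{"type":"number"}},"required":["steps"]}

```bash
mkdir -p pics; cat > h.py <<'E'
import numpy as np, cv2
from rig import bot, eyes
from scipy.spatial.transform import Rotation as Ro
def cam(n):
    s=bot.state(); im,d=eyes.camera(n); p=eyes.camera_params(n)
    K=np.array(p["camera_matrix"]);D=np.array(p["D"],float)
    if "R" in p: R=np.array(p["R"]);t=np.array(p["t"])
    else:
        T=np.eye(4);T[:3,:3]=Ro.from_quat(s["eef_rot"]).as_matrix();T[:3,3]=s["tcp_pos"]
        W=np.linalg.inv(T@np.array(p["T_tool_cam"]));R=W[:3,:3];t=W[:3,3]
    return im,d,K,D,R,t
def ray(c,uv):
    im,d,K,D,R,t=c
    x=cv2.undistortPoints(np.array(uv,float).reshape(-1,1,2),K,D).reshape(-1,2)
    v=np.c_[x,np.ones(len(x))]
    return -R.T@t, v@R   # origin, dirs (depth scaled)
def plane(c,uv,z):
    o,v=ray(c,uv); return o+v*((z-o[2])/v[:,2])[:,None]
def deep(c,uv):
    o,v=ray(c,uv); uv=np.array(uv,int).reshape(-1,2); return o+v*c[1][uv[:,1],uv[:,0]][:,None]
def proj(c,X):
    im,d,K,D,R,t=c
    return cv2.projectPoints(np.array(X,float).reshape(-1,3),cv2.Rodrigues(R)[0],t,K,D)[0].reshape(-1,2)
def cloud(c):
    h,w=c[1].shape; u,v=np.meshgrid(range(w),range(h)); return deep(c,np.c_[u.ravel(),v.ravel()]).reshape(h,w,3)
def save(n,im): cv2.imwrite(f"pics/{n}.png",im[...,::-1])
E
python3 - <<'E'
from h import *
for n in("scene","top"):
    c=cam(n); save(n,c[0]); np.savez(n,*c)
    print(n, -c[4].T@c[5])
print(bot.state())
E
```

```text
scene [-0.69508261  0.88319408  1.12133062]
top [ 0.43696262 -0.16881539  1.43430133]
{'time_s': 0.1, 'joint_pos': array([-1.24698018e+00,  2.41298147e-01,  3.88999732e-03,  1.33522266e+00,
        4.06724666e-05,  1.57080953e+00]), 'joint_vel': array([-0.00042742, -0.00098525,  0.00449724,  0.0011295 , -0.00098238,
        0.00047328]), 'joint_torque': array([-8.77482616e-04, -3.73137760e+01,  2.53010595e+01,  1.08430334e-02,
       -3.29546958e-05, -9.94072025e-07]), 'tcp_pos': array([ 0.15896666, -0.47360706,  0.30313344]), 'eef_rot': array([ 9.86922147e-01,  1.61195020e-01, -1.27796519e-04, -9.08522525e-04]), 'contact_force': array([-0.04664235, -0.2597645 , -0.01548061]), 'moment': array([-0.07385719,  0.02807616, -0.02099156]), 'grasp_force': 0.0, 'gripper_width': 0.998922688101218}
```

View pics/scene.png

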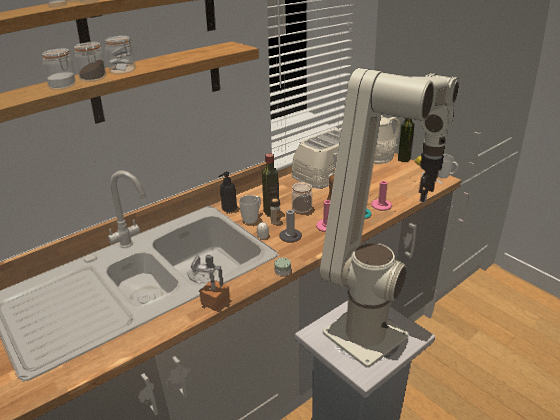

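View pics/top.png

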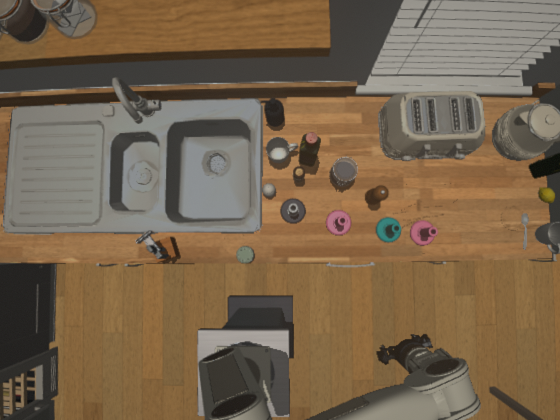

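The loose post stands in its wooden block at scene (214,290) / top (155,246). For the stand, the candidates at top are: dark grey (292,210), pink (339,222), turquoise (389,230) and pink (424,233). I choose the dark grey one, scene (290,225), and will check it in a close crop.

```bash
python3 - <<'E'
from h import *
L=lambda n:[np.load(n+".npz")[f"arr_{i}"] for i in range(6)]
s=L("scene");t=L("top")
a=cv2.resize(s[0][200:320,180:320],(560,480),interpolation=3)[:, :]
b=cv2.resize(t[0][185:275,125:315],(760,360)[:2],interpolation=3)
b=cv2.resize(b,(560,265));print(a.shape,b.shape)
save("crop1",np.vstack([a,b])[:745][:, :] if 0 else np.vstack([cv2.resize(a,(400,343)),cv2.resize(b,(540,256))[:, :400]*0])[:0] if 0 else np.vstack([cv2.resize(a,(560,340)),cv2.resize(b,(560,260))]))
P=cloud(t);g=P[...,2]
print("corner",P[245,20],P[245,500])
for n,(u0,u1,v0,v1) in dict(post=(130,185,225,268),stand=(275,310,192,228)).items():
    q=P[v0:v1,u0:u1].reshape(-1,3);q=q[(q[:,2]>0.003)]
    for lo,hi in((.003,.02),(.04,.07),(.07,.105),(.105,.12),(.12,.15),(.15,.17),(.17,.185),(.185,.2),(.2,.3)):
        m=q[(q[:,2]>lo)&(q[:,2]<hi)]
        if len(m): print(n,lo,hi,len(m),m.mean(0).round(4),m.min(0).round(3),m.max(0).round(3))
E
```

```text
(480, 560, 3) (265, 560, 3)
corner [ 0.44725441  0.83627426 -0.0034259 ] [ 4.33316760e-01 -9.18861548e-01  2.68569752e-04]
post 0.003 0.02 552 [0.4753 0.3046 0.006 ] [0.384 0.205 0.003] [0.519 0.405 0.019]
post 0.04 0.07 312 [0.4378 0.2536 0.0593] [0.389 0.221 0.04 ] [0.478 0.294 0.068]
post 0.07 0.105 27 [0.4235 0.2531 0.0899] [0.404 0.239 0.074] [0.44  0.265 0.105]
post 0.105 0.12 8 [0.4152 0.2462 0.1128] [0.404 0.24  0.106] [0.44  0.262 0.12 ]
post 0.12 0.15 128 [0.4503 0.2741 0.144 ] [0.405 0.239 0.122] [0.495 0.317 0.15 ]
post 0.15 0.17 127 [0.4537 0.2795 0.1583] [0.405 0.242 0.15 ] [0.495 0.32  0.17 ]
post 0.17 0.185 23 [0.4535 0.2813 0.1748] [0.424 0.258 0.17 ] [0.484 0.32  0.184]
post 0.185 0.2 30 [0.4366 0.2658 0.1908] [0.428 0.259 0.186] [0.446 0.275 0.197]
post 0.2 0.3 1 [0.4462 0.2643 0.2009] [0.446 0.264 0.201] [0.446 0.264 0.201]
stand 0.003 0.02 590 [ 0.5679 -0.1775  0.0088] [ 0.507 -0.238  0.003] [ 0.632 -0.117  0.02 ]
stand 0.04 0.07 11 [ 0.5598 -0.1766  0.0578] [ 0.549 -0.187  0.041] [ 0.573 -0.163  0.069]
stand 0.07 0.105 13 [ 0.5623 -0.179   0.0911] [ 0.549 -0.19   0.077] [ 0.573 -0.164  0.103]
stand 0.105 0.12 53 [ 0.5634 -0.1791  0.1146] [ 0.551 -0.193  0.107] [ 0.58  -0.164  0.119]
stand 0.12 0.15 3 [ 0.5743 -0.1735  0.1206] [ 0.573 -0.177  0.12 ] [ 0.577 -0.17   0.121]
```

View pics/crop1.png

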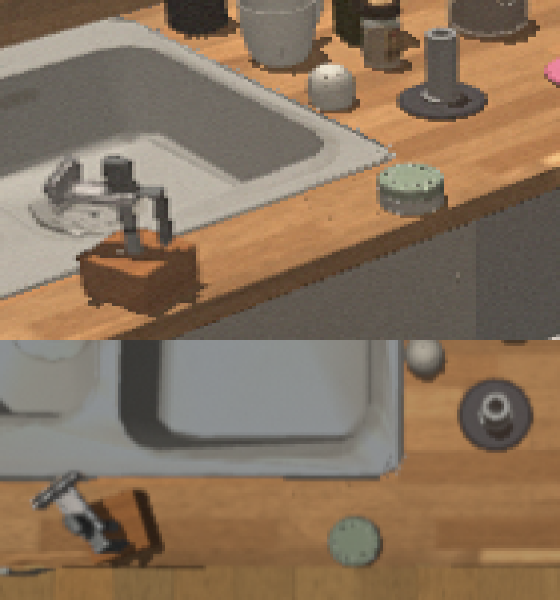

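The crop confirms it. The dark grey stand has an open tube (crop (441,60)). The post stands in its block at crop (120,200), with the clip toward the far left and the jaw toward the near right. Now a helper for move rows.

```bash
cat >> h.py <<'E'
def goal(pos,yaw,s=None):
    s=s or bot.state(); R=Ro.from_quat(s["eef_rot"]).as_matrix()
    d=R.T@(np.array(pos)-s["tcp_pos"])
    G=Ro.from_euler("z",yaw)*Ro.from_euler("x",np.pi)
    r=(Ro.from_matrix(R).inv()*G).as_rotvec()
    return (d*100).round(2), r.round(3)
E
python3 - <<'E'
from h import *
print(np.array(eyes.camera_params("wrist")["T_tool_cam"]).round(3))
print(goal([.45,-.1,.42],.55), goal([.42,.24,.42],.72))
L=lambda n:[np.load(n+".npz")[f"arr_{i}"] for i in range(6)]
t=L("top");P=cloud(t)[225:268,130:185].reshape(-1,3);P=P[(P[:,2]>.125)&(P[:,2]<.2)]
c=P[:,:2]-[.4366,.2658]; r=np.hypot(*c.T); f=c[r>.04]; print(len(f),f.mean(0)+[.4366,.2658],np.degrees(np.arctan2(*f.mean(0)[::-1])))
E
```

```text
[[-0.    -0.964 -0.267  0.068]
 [ 1.    -0.    -0.     0.001]
 [ 0.    -0.267  0.964 -0.07 ]
 [ 0.     0.     0.     1.   ]]
(array([ 39.48, -26.18, -11.64]), array([-0.002, -0.   , -0.226])) (array([ 47.45, -59.37, -11.58]), array([-0.002, -0.   , -0.396]))
112 [0.47397573 0.2956625 ] 38.624190565035946
```

Emit:
play_rows(
  steps=[
    [4, -2.5, -2, 0, 0, -0.02],
    [8, -5, -4, 0, 0, -0.04],
    [12, -8, -6, 0, 0, -0.06],
    [16, -10.5, -8, 0, 0, -0.09],
    [20, -13, -9, 0, 0, -0.11],
    [24, -16, -10, 0, 0, -0.14],
    [28, -18.5, -11, 0, 0, -0.16],
    [32, -21, -11.5, 0, 0, -0.18],
    [36, -24, -11.5, 0, 0, -0.2],
    [39.5, -26, -11.5, 0, 0, -0.22],
  ],
  claw=0,
)

```text
time_s: 1.35
tcp_pos: [0.4515, -0.1001, 0.4187]
eef_rot: [0.963, 0.269, -0.0, -0.0]
contact_force: [1.5, -0.2, 0.3]
gripper_width: 1.0
grasp_force: 0.0
```

```bash
python3 - <<'E'
from h import *
print(bot.state()["tcp_pos"],goal([.42,.25,.42],.68))
E
```

```text
[ 0.45147184 -0.10009537  0.41867082] (array([ 15.48, -31.56,  -0.13]), array([-0.   ,  0.   , -0.134]))
```

Emit:
play_rows(
  steps=[
    [2, -4, 0, 0, 0, -0.02],
    [4, -8, 0, 0, 0, -0.04],
    [6, -12, 0, 0, 0, -0.05],
    [8, -16, 0, 0, 0, -0.07],
    [10, -20, 0, 0, 0, -0.09],
    [12, -24, 0, 0, 0, -0.1],
    [13.5, -28, 0, 0, 0, -0.12],
    [15, -30.5, 0, 0, 0, -0.134],
    [15.5, -31.5, 0, 0, 0, -0.134],
    [15.5, -31.5, 0, 0, 0, -0.134],
  ],
)

```text
time_s: 2.6
tcp_pos: [0.4204, 0.2479, 0.4184]
eef_rot: [0.943, 0.333, -0.001, 0.0]
contact_force: [0.1, -0.9, 0.6]
gripper_width: 0.999
grasp_force: 0.0
```

```bash
python3 - <<'E'
from h import *
c=cam("wrist"); np.savez("w1",*c); save("w1",c[0])
P=cloud(c);q=P.reshape(-1,3)
q=q[(np.abs(q[:,0]-.45)<.1)&(np.abs(q[:,1]-.28)<.1)]
for lo,hi in((.05,.068),(.13,.155),(.155,.18),(.18,.2)):
    m=q[(q[:,2]>lo)&(q[:,2]<hi)]
    if len(m): print(lo,len(m),np.median(m,0).round(4),cv2.minAreaRect(m[:,:2].astype(np.float32)))
E
```

```text
0.05 1967 [0.4312 0.2604 0.0598] ((0.4307292699813843, 0.2652832269668579), (0.07040242850780487, 0.07039836794137955), 18.4029541015625)
0.13 2046 [0.4523 0.2812 0.1447] ((0.4412113130092621, 0.27352845668792725), (0.08707639575004578, 0.058462731540203094), 37.93242263793945)
0.155 518 [0.4716 0.2958 0.1686] ((0.45671865344047546, 0.2927978038787842), (0.0643542930483818, 0.054766763001680374), 15.464812278747559)
0.18 494 [0.4347 0.2683 0.1909] ((0.4341404139995575, 0.2682632505893707), (0.023745324462652206, 0.014970391988754272), 38.815799713134766)
```

View pics/w1.png

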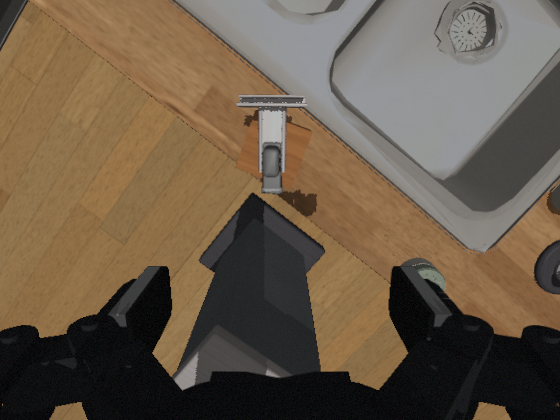

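The wrist view shows the knob at (272,160), the clip bar at (271,101), and the block beneath. The knob top measures 24 x 15 mm at z 0.191, centred (0.434, 0.268), with yaw 0.677, which fits the description. I'll go above it.

```bash
python3 - <<'E'
from h import *
print(goal([.433,.267,.31],.677))
E
```

```text
(array([ 2.22, -0.75, 10.86]), array([0.   , 0.001, 0.   ]))
```

Emit:
play_rows(
  steps=[
    [0.4, -0.1, 1.5, 0, 0, 0],
    [0.8, -0.3, 3, 0, 0, 0],
    [1.2, -0.4, 5, 0, 0, 0],
    [1.6, -0.5, 7, 0, 0, 0],
    [2, -0.7, 9, 0, 0, 0],
    [2.2, -0.75, 10, 0, 0, 0],
    [2.2, -0.75, 10.5, 0, 0, 0],
    [2.2, -0.75, 10.9, 0, 0, 0],
    [2.2, -0.75, 10.9, 0, 0, 0],
    [2.2, -0.75, 10.9, 0, 0, 0],
  ],
)

```text
time_s: 3.9
tcp_pos: [0.4331, 0.2676, 0.3105]
eef_rot: [0.943, 0.332, 0.001, -0.0]
contact_force: [0.6, 0.1, -0.4]
gripper_width: 1.0
grasp_force: 0.0
```

```bash
python3 - <<'E'
from h import *
c=cam("wrist"); np.savez("w2",*c)
q=cloud(c).reshape(-1,3)
q=q[(np.abs(q[:,0]-.45)<.1)&(np.abs(q[:,1]-.28)<.1)]
for lo,hi in((.05,.068),(.145,.158),(.183,.2)):
    m=q[(q[:,2]>lo)&(q[:,2]<hi)]
    if len(m): print(lo,len(m),np.median(m,0).round(4),cv2.minAreaRect(m[:,:2].astype(np.float32)))
s=bot.state();print(s["tcp_pos"],proj(c,[.434,.268,.191]))
print(goal([.434,.268,.230],.677,s))
E
```

```text
0.05 2788 [0.4321 0.2643 0.0597] ((0.4312875270843506, 0.2653887867927551), (0.06963126361370087, 0.07026099413633347), 18.284278869628906)
0.145 1659 [0.4435 0.2749 0.1485] ((0.4419957399368286, 0.2737540006637573), (0.08835115283727646, 0.057854559272527695), 38.27753829956055)
0.183 1046 [0.4362 0.2692 0.1908] ((0.4353102147579193, 0.2683834731578827), (0.02317321114242077, 0.015108566731214523), 38.35478591918945)
[0.43311347 0.26762305 0.31047061] [[278.46992484 234.61998939]]
(array([0.08, 0.02, 8.05]), array([ 0.   , -0.001,  0.001]))
```

Emit:
play_rows(
  steps=[
    [0.1, 0, 1, 0, 0, 0],
    [0.1, 0, 2, 0, 0, 0],
    [0.15, 0, 3.2, 0, 0, 0],
    [0.15, 0, 4.4, 0, 0, 0],
    [0.15, 0, 5.6, 0, 0, 0],
    [0.15, 0, 6.6, 0, 0, 0],
    [0.15, 0, 7.4, 0, 0, 0],
    [0.15, 0, 7.9, 0, 0, 0],
    [0.15, 0, 8.1, 0, 0, 0],
    [0.15, 0, 8.1, 0, 0, 0],
  ],
)

```text
time_s: 5.2
tcp_pos: [0.4342, 0.2685, 0.229]
eef_rot: [0.943, 0.332, 0.0, -0.0]
contact_force: [-0.2, -0.1, 0.8]
gripper_width: 0.999
grasp_force: 0.0
```

Emit:
play_rows(
  steps=[
    [0, 0, 0, 0, 0, 0],
    [0, 0, 0, 0, 0, 0],
    [0, 0, 0, 0, 0, 0],
    [0, 0, 0, 0, 0, 0],
    [0, 0, 0, 0, 0, 0],
    [0, 0, 0, 0, 0, 0],
    [0, 0, 0, 0, 0, 0],
    [0, 0, 0, 0, 0, 0],
    [0, 0, 0, 0, 0, 0],
    [0, 0, 0, 0, 0, 0],
  ],
  claw=1,
)

```text
time_s: 6.45
tcp_pos: [0.4342, 0.2685, 0.229]
eef_rot: [0.943, 0.332, 0.0, -0.0]
contact_force: [-1.5, -1.0, 2.3]
gripper_width: 0.155
grasp_force: 60.1
```

Emit:
play_rows(
  steps=[
    [0, 0, -0.5, 0, 0, 0],
    [0, 0, -1.5, 0, 0, 0],
    [0, 0, -3, 0, 0, 0],
    [0, 0, -5, 0, 0, 0],
    [0, 0, -7, 0, 0, 0],
    [0, 0, -9, 0, 0, 0],
    [0, 0, -11, 0, 0, 0],
    [0, 0, -12.5, 0, 0, 0],
    [0, 0, -13.5, 0, 0, 0],
    [0, 0, -14, 0, 0, 0],
  ],
)

```text
time_s: 7.7
tcp_pos: [0.4341, 0.2684, 0.3698]
eef_rot: [0.943, 0.332, 0.0, -0.0]
contact_force: [0.4, 0.5, -2.2]
gripper_width: 0.159
grasp_force: 59.6
```

```bash
python3 - <<'E'
from h import *
s=bot.state();print(s["tcp_pos"],s["contact_force"],s["gripper_width"],s["grasp_force"])
c=cam("wrist");save("w3",c[0])
print(goal([.5,.02,.37],.3),goal([.555,-.175,.37],.1))
E
```

```text
[0.43411681 0.26843416 0.3697789 ] [ 0.4403547   0.45034735 -2.20337396] 0.1587813946065444 59.5534747838974
(array([-1.046e+01,  2.349e+01, -1.000e-02]), array([-0.   , -0.001,  0.378])) (array([-1.840e+01,  4.212e+01, -1.000e-02]), array([-0.   , -0.001,  0.578]))
```

View pics/w3.png

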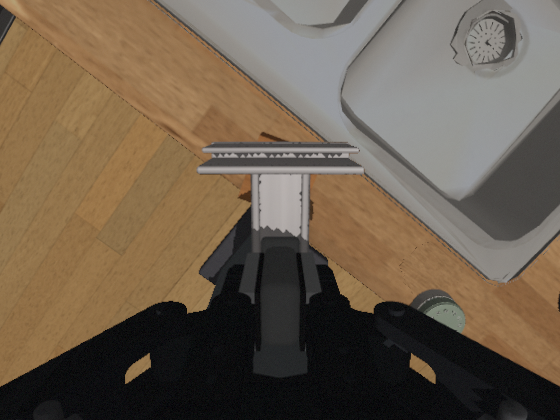

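The post is held: the knob is in the fingers at (280,300), and the weight reads 2.2 N. Next I'll go to a waypoint beside the stand, where the wrist camera can still see the tube.

Emit:
play_rows(
  steps=[
    [-1.2, 1.3, 0, 0, 0, 0.02],
    [-4, 4.3, 0, 0, 0, 0.06],
    [-7.5, 8.1, 0, 0, 0, 0.1],
    [-11, 11.9, 0, 0, 0, 0.14],
    [-14.5, 15.7, 0, 0, 0, 0.19],
    [-18, 19.5, 0, 0, 0, 0.23],
    [-21.5, 23.3, 0, 0, 0, 0.28],
    [-25, 27, 0, 0, 0, 0.33],
    [-28, 30.2, 0, 0, 0, 0.36],
    [-29.5, 31.8, 0, 0, 0, 0.377],
  ],
)

```text
time_s: 9.0
tcp_pos: [0.4021, -0.1667, 0.3682]
eef_rot: [0.989, 0.147, -0.001, -0.0]
contact_force: [0.0, 0.9, -2.1]
gripper_width: 0.156
grasp_force: 59.5
```

```bash
python3 - <<'E'
from h import *
s=bot.state();print(s["tcp_pos"],s["contact_force"],s["gripper_width"])
c=cam("wrist");save("w4",c[0]);np.savez("w4",*c)
print(proj(c,[.564,-.178,.115]))
q=cloud(c);q=q[(np.abs(q[...,0]-.564)<.06)&(np.abs(q[...,1]+.178)<.06)]
for lo,hi in((.006,.013),(.107,.12)):
    m=q[(q[:,2]>lo)&(q[:,2]<hi)]
    if len(m): print(lo,len(m),np.median(m,0).round(4),cv2.minAreaRect(m[:,:2].astype(np.float32)),cv2.minEnclosingCircle(m[:,:2].astype(np.float32)))
E
```

```text
[ 0.40206456 -0.16668989  0.36822977] [ 0.03971211  0.87097035 -2.11410988] 0.15583420128373413
[[ 3.51494866e+02 -2.16610155e-01]]
0.006 2989 [ 0.5499 -0.1753  0.0094] ((0.5548678040504456, -0.1805623471736908), (0.06958052515983582, 0.08908404409885406), 6.858705520629883) ((0.5644171833992004, -0.17939947545528412), 0.04465784132480621)
0.107 539 [ 0.5554 -0.1816  0.1142] ((0.5571390986442566, -0.18107597529888153), (0.017000706866383553, 0.030974730849266052), 19.692920684814453) ((0.561688244342804, -0.17950351536273956), 0.015639886260032654)
```

View pics/w4.png

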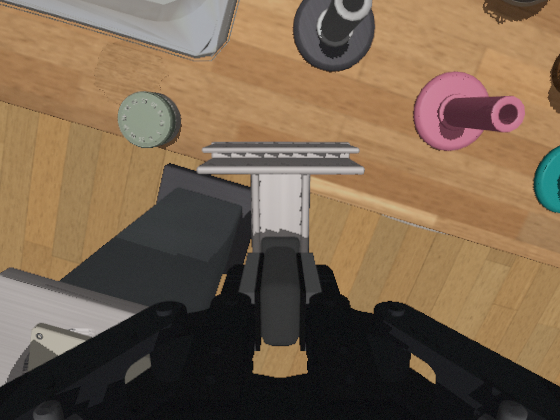

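The dark stand is at (340,20), partly cut off at the top of the picture. I'll go forward 4 cm to see the whole rim.

Emit:
play_rows(
  steps=[
    [0.5, 0, 0, 0, 0, 0],
    [1.2, 0, 0, 0, 0, 0],
    [2, 0, 0, 0, 0, 0],
    [2.8, 0, 0, 0, 0, 0],
    [3.5, 0, 0, 0, 0, 0],
    [4, 0, 0, 0, 0, 0],
    [4, 0, 0, 0, 0, 0],
    [4, 0, 0, 0, 0, 0],
    [4, 0, 0, 0, 0, 0],
    [4, 0, 0, 0, 0, 0],
  ],
)

```text
time_s: 10.3
tcp_pos: [0.4418, -0.1525, 0.369]
eef_rot: [0.989, 0.15, 0.0, 0.0]
contact_force: [-0.2, -0.5, -2.3]
gripper_width: 0.157
grasp_force: 59.6
```

```bash
python3 - <<'E'
from h import *
s=bot.state();print(s["tcp_pos"],s["eef_rot"],s["contact_force"])
c=cam("wrist");np.savez("w5",*c)
q0=cloud(c);near=(np.abs(q0[...,0]-.564)<.06)&(np.abs(q0[...,1]+.178)<.06)
for lo,hi in((.006,.013),(.107,.12)):
    k=near&(q0[...,2]>lo)&(q0[...,2]<hi); m=q0[k]
    print(lo,len(m),np.median(m,0).round(4),cv2.minEnclosingCircle(m[:,:2].astype(np.float32)),np.argwhere(k).min(0),np.argwhere(k).max(0))
h=cv2.findContours(k.astype(np.uint8),cv2.RETR_CCOMP,cv2.CHAIN_APPROX_NONE)
for cc in h[0]:
    if len(cc)>15: e=cv2.fitEllipse(cc);print("ell",e,plane(c,e[0],.115))
E
```

```text
[ 0.44176733 -0.15246714  0.36899418] [9.88735481e-01 1.49673458e-01 4.85128545e-05 3.63818623e-05] [-0.19165742 -0.45264861 -2.29751603]
0.006 3163 [ 0.5549 -0.1677  0.0094] ((0.564290463924408, -0.1790599822998047), 0.044701263308525085) [ 27 295] [110 374]
0.107 922 [ 0.5645 -0.179   0.1143] ((0.5644330978393555, -0.1790408492088318), 0.016122208908200264) [ 36 334] [ 77 372]
ell ((352.84735107421875, 56.43203353881836), (36.55697250366211, 40.267677307128906), 23.54876708984375) [[ 0.56397712 -0.17865971  0.115     ]]
ell ((352.36407470703125, 56.855255126953125), (19.0433406829834, 20.90478515625), 163.0956268310547) [[ 0.56354187 -0.17838958  0.115     ]]
```

Emit:
play_rows(
  steps=[
    [0.8, 0.5, 0, 0, 0, 0],
    [2.3, 1.3, 0, 0, 0, 0],
    [4, 2.3, 0, 0, 0, 0],
    [5.7, 3.2, 0, 0, 0, 0],
    [7.4, 4.2, 0, 0, 0, 0],
    [9, 5.1, 0, 0, 0, 0],
    [10.2, 5.8, 0, 0, 0, 0],
    [10.85, 6.15, 0, 0, 0, 0],
    [10.85, 6.15, 0, 0, 0, 0],
    [10.85, 6.15, 0, 0, 0, 0],
  ],
)

```text
time_s: 11.6
tcp_pos: [0.5635, -0.1789, 0.3689]
eef_rot: [0.989, 0.15, -0.0, -0.0]
contact_force: [-0.5, 0.1, -1.6]
gripper_width: 0.156
grasp_force: 59.6
```

```bash
python3 - <<'E'
from h import *
s=bot.state();print(s["tcp_pos"],s["eef_rot"],s["contact_force"])
print(goal([.5637,-.1792,.369],.3,s))
c=cam("scene");u,v=proj(c,[.564,-.179,.14])[0].astype(int);print(u,v)
a=cv2.resize(c[0][v-40:v+45,u-50:u+50],(700,595),interpolation=cv2.INTER_CUBIC);save("s2",a)
T=[.5643,-.179]
print(proj(c,[T+[0],T+[.115],T+[.148],T+[.233],T+[.27]])-[u-50,v-40])
E
```

```text
[ 0.5634907  -0.17888282  0.36892498] [ 9.88711440e-01  1.49832108e-01 -1.53137260e-04 -6.59944894e-05] [-0.51420332  0.11552243 -1.5681567 ]
(array([ 0.01,  0.04, -0.01]), array([-0.   ,  0.   ,  0.001]))
290 205
[[50.70176353 70.48094775]
 [50.39232995 45.87842583]
 [50.29862183 38.53403435]
 [50.04652901 19.01009209]
 [49.93177008 10.23199628]]
```

View pics/s2.png

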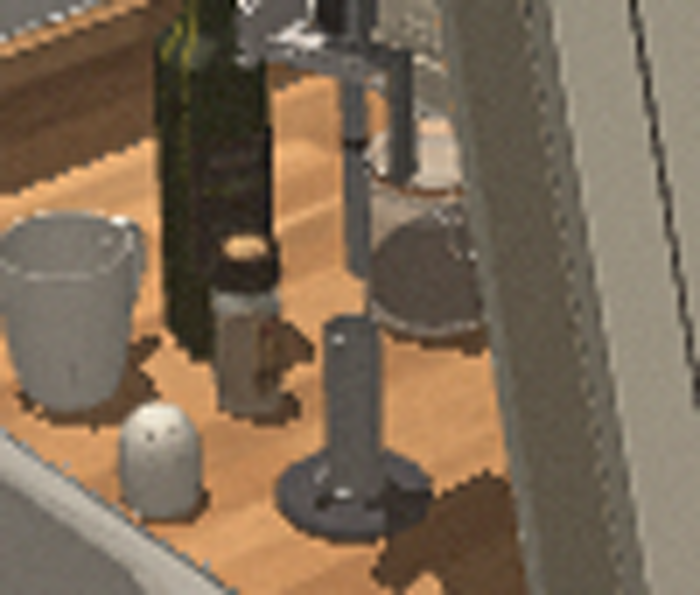

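The tube is centred at about crop u=352. The rod hangs at u≈356 with its tip at (357,275), so it is about half a pixel to the right. I'll get a sub-pixel number.

```bash
python3 - <<'E'
from h import *
T=np.array([.5643,-.179])
du=[]
c=cam("scene")
g=cv2.cvtColor(c[0],cv2.COLOR_RGB2LAB).astype(float)
q=cloud(c)
o=-c[4].T@c[5]; f=T-o[:2]; f/=np.linalg.norm(f); r=np.array([f[1],-f[0]]) # right
lat=(q[...,:2]-T)@r; dep=(q[...,:2]-T)@f
for lo,hi,w in((.03,.06,.03),(.06,.11,.03),(.155,.175,.02),(.175,.195,.02),(.2,.23,.016)):
    k=(np.abs(lat)<w)&(np.abs(dep)<.03)&(q[...,2]>lo)&(q[...,2]<hi)
    rows=[lat[v][k[v]] for v in range(420) if k[v].sum()>1]
    print(lo,[ (len(x),round((x.min()+x.max())/2*1e3,1)) for x in rows], "dep",dep[k].min().round(4),np.median(dep[k]).round(4))
print(r)
# top
c=cam("top");u,v=proj(c,list(T)+[.115])[0];print(u,v)
E
```

```text
0.03 [(2, np.float64(-15.9)), (5, np.float64(-4.2)), (8, np.float64(-4.3)), (8, np.float64(-4.4)), (8, np.float64(-0.4)), (8, np.float64(-0.5)), (6, np.float64(-4.5)), (4, np.float64(-8.4))] dep -0.0233 -0.0136
0.06 [(3, np.float64(-7.4)), (4, np.float64(-3.5)), (2, np.float64(-3.6)), (3, np.float64(-3.6)), (7, np.float64(-3.7)), (8, np.float64(-3.7)), (8, np.float64(-3.8)), (8, np.float64(-3.9)), (8, np.float64(-3.9)), (8, np.float64(-4.0)), (8, np.float64(-4.0)), (8, np.float64(-4.1)), (8, np.float64(-4.1)), (6, np.float64(-0.2)), (3, np.float64(-6.1))] dep -0.0246 -0.0128
0.155 [(4, np.float64(1.0)), (4, np.float64(0.9)), (4, np.float64(0.9)), (4, np.float64(0.8)), (2, np.float64(4.6))] dep -0.0124 -0.008
0.175 [(2, np.float64(-0.7)), (4, np.float64(1.2)), (4, np.float64(1.1)), (4, np.float64(1.1)), (4, np.float64(1.0))] dep -0.0143 -0.0078
0.2 [(4, np.float64(1.6)), (4, np.float64(1.6)), (4, np.float64(1.5)), (4, np.float64(1.5)), (4, np.float64(1.4)), (4, np.float64(1.4)), (3, np.float64(1.3)), (2, np.float64(3.1))] dep -0.0202 -0.0074
[-0.64472556 -0.76441412]
292.72327892552903 207.8720126063036
```

```bash
python3 - <<'E'
from h import *
T=[.5643,-.179]
c=cam("scene");g=c[0][...,0].astype(float)
def prof(v,u0,u1): return g[v,u0:u1].astype(int)
for v in (178,180,182,188,191,194): print(v,prof(v,283,300))
for v in (216,219,222,225,228): print(v,prof(v,280,302))
print([(z,proj(c,T+[z])[0].round(2)) for z in (.05,.08,.16,.19,.22)])
E
```

```text
178 [203 194 185 186 193 127  81  85  81 159 197 114  92  65  65  64 109]
180 [186 187 185 188 189 132  82  86  80 118 185 191 128  72  59  56 130]
182 [185 184 178 177 185 153  82  81  80 120 183 185 126  71  63  57 126]
188 [213 210 206 196 196 198  84  83  83  66 152 191 125  69  60  56  91]
191 [182 186 184 177 185 189  86  83  82  97 154 144 122  85  86 123 124]
194 [195 210 221 214 198 194 107  83  85  89 164 160 163 163 167 150 141]
216 [ 80  94 113 111 108 210 111  85  82  86  83  86  84  80 120 179 177 173
 174 175 176 173]
219 [144 207 199 182 175 179 104  86  86  87  85  94  84  80 124 186 186 191
 195 200 200 199]
222 [ 82  81  78 174 175 178 121  86  88  92  89  84  90  80 132 206 205 202
 200 203 206 202]
225 [ 92 182 182 181 190 201 139  86  87  90  90  89  88  75 130 210 201 199
 195 192 198 201]
228 [192 196 201 206 207 205 140  84  85  89  91  87  87  82 131 198 201 205
 199 200 205 200]
[(0.05, array([290.57, 224.97])), (0.08, array([290.49, 218.53])), (0.16, array([290.26, 200.83])), (0.19, array([290.18, 194.  ])), (0.22, array([290.09, 187.05]))]
```

Emit:
play_rows(
  steps=[
    [0.13, -0.1, 0.3, 0, 0, 0],
    [0.13, -0.1, 1, 0, 0, 0],
    [0.13, -0.1, 1.8, 0, 0, 0],
    [0.13, -0.1, 2.5, 0, 0, 0],
    [0.13, -0.1, 3, 0, 0, 0],
    [0.13, -0.1, 3.3, 0, 0, 0],
    [0.13, -0.1, 3.6, 0, 0, 0],
    [0.13, -0.1, 3.9, 0, 0, 0],
    [0.13, -0.1, 4.1, 0, 0, 0],
    [0.13, -0.1, 4.1, 0, 0, 0],
  ],
)

```text
time_s: 13.05
tcp_pos: [0.5652, -0.1777, 0.3283]
eef_rot: [0.989, 0.15, 0.001, 0.0]
contact_force: [1.7, -0.2, -2.1]
gripper_width: 0.159
grasp_force: 59.6
```

Emit:
play_rows(
  steps=[
    [0, 0, 0.2, 0, 0, 0],
    [0, 0, 0.4, 0, 0, 0],
    [0, 0, 0.6, 0, 0, 0],
    [0, 0, 0.8, 0, 0, 0],
    [0, 0, 1, 0, 0, 0],
    [0, 0, 1.2, 0, 0, 0],
    [0, 0, 1.4, 0, 0, 0],
    [0, 0, 1.5, 0, 0, 0],
    [0, 0, 1.5, 0, 0, 0],
    [0, 0, 1.5, 0, 0, 0],
  ],
)

```text
time_s: 14.3
tcp_pos: [0.5647, -0.1777, 0.3129]
eef_rot: [0.989, 0.15, -0.0, 0.0]
contact_force: [3.4, 0.3, -1.2]
gripper_width: 0.154
grasp_force: 59.8
```

Emit:
play_rows(
  steps=[
    [0.05, 0, 0, 0, 0, 0],
    [0.1, 0.03, 0, 0, 0, 0],
    [0.1, 0.03, 0.2, 0, 0, 0],
    [0.1, 0.03, 0.4, 0, 0, 0],
    [0.1, 0.03, 0.6, 0, 0, 0],
    [0.1, 0.03, 0.8, 0, 0, 0],
    [0.1, 0.03, 1, 0, 0, 0],
    [0.1, 0.03, 1, 0, 0, 0],
    [0.1, 0.03, 1, 0, 0, 0],
    [0.1, 0.03, 1, 0, 0, 0],
  ],
)

```text
time_s: 15.55
tcp_pos: [0.5656, -0.1775, 0.3025]
eef_rot: [0.989, 0.15, -0.0, -0.0]
contact_force: [2.5, -0.6, -3.8]
gripper_width: 0.148
grasp_force: 59.6
```

```bash
python3 - <<'E'
from h import *
F=[]
s=bot.state();print(s["tcp_pos"],s["contact_force"],s["moment"])
c=cam("scene");g=c[0][...,0].astype(int)
T=[.5643,-.179]
print([(z,proj(c,T+[z])[0].round(2)) for z in (.115,.13,.15,.17,.2)])
for v in range(186,216,2): print(v,g[v,280:302])
E
```

```text
[ 0.56555404 -0.17754677  0.30248829] [ 2.54778832 -0.64870269 -3.83174788] [-0.11262603 -0.73733315 -0.02175257]
[(0.115, array([290.39, 210.88])), (0.13, array([290.35, 207.56])), (0.15, array([290.29, 203.08])), (0.17, array([290.23, 198.57])), (0.2, array([290.15, 191.7 ]))]
186 [184 220 205 204 218 180  88  76  76  85  61  74  68 160 162 174 183 176
 193 197 194 191]
188 [104  99 148 145 174 100 120  98  95  78  75  67  67  64  66  63  57  51
 123 200 198 198]
190 [209 174 124 126 109 105 100  99 102 105  88 100  97  96  74  71  62  58
  85 187 188 185]
192 [185 183 181 183 182 188 194 201  77  87  96 103 173 131 117  66  63  64
  73 111 104 106]
194 [187 184 186 195 203 222 217 209  86  78  82  92 154 156 138  72  67  62
  81 144 135 136]
196 [223 226 213 194 180 175 176 178 106  83  84  93 144 144 122  68  64  67
  70 102 103 101]
198 [181 174 169 166 170 172 175 189 104  85  80  74 143 142 126  70  67  67
  72  79  81  81]
200 [177 176 178 183 185 184 184 186  71  46  55  38 149 116  79  67  67  63
  69  81  81  84]
202 [178 179 182 180 179 183 187 193 139  84  86  81 130  78  70  72  67  63
  75  83  83  88]
204 [146 179 186 194 207 215 213 210 143  86  80  83 122  84  81  74  64  65
  66  80  80  84]
206 [201 216 212 208 207 207 203 213 145  84  81  83  93  88  81  77  78  68
  82  81  79  87]
208 [171 206 205 205 204 202 201 209 141  86  91  81  91 127  86  76  77  82
  81  87  78  83]
210 [168 211 214 205 208 208 206 140  78  82  90  80  76  89 122 133 111  93
  82  83  86  81]
212 [ 82  93  86 204 205 205 107  80  82  79  88  74  77  80 137 109  88  92
  97 113 114 122]
214 [ 88  95  90  86  81 200 106  79  85  85  86  85  85  76 123 182 181 180
 181 182  93  92]
```

Emit:
play_rows(
  steps=[
    [0.05, 0, 0.2, 0, 0, 0],
    [0.05, 0, 0.4, 0, 0, 0],
    [0.05, 0, 0.6, 0, 0, 0],
    [0.05, 0, 0.8, 0, 0, 0],
    [0.05, 0, 1, 0, 0, 0],
    [0.05, 0, 1.2, 0, 0, 0],
    [0.05, 0, 1.4, 0, 0, 0],
    [0.05, 0, 1.5, 0, 0, 0],
    [0.05, 0, 1.5, 0, 0, 0],
    [0.05, 0, 1.5, 0, 0, 0],
  ],
)

```text
time_s: 16.85
tcp_pos: [0.5662, -0.1775, 0.2879]
eef_rot: [0.989, 0.15, -0.0, -0.0]
contact_force: [-0.1, 0.1, -2.0]
gripper_width: 0.156
grasp_force: 59.6
```

```bash
python3 - <<'E'
from h import *
s=bot.state();R=Ro.from_quat(s["eef_rot"]).as_matrix();print(s["tcp_pos"],s["contact_force"],"tool F",R.T@s["contact_force"],"tool M",R.T@s["moment"])
E
```

```text
[ 0.56616351 -0.17746594  0.287921  ] [-0.097039    0.1134251  -2.00303447] tool F [-0.05877005 -0.1369563   2.00305216] tool M [-0.03338018  0.00912705 -0.02295749]
```

Emit:
play_rows(
  steps=[
    [0, 0, 0.3, 0, 0, 0],
    [0, 0, 0.6, 0, 0, 0],
    [0, 0, 0.9, 0, 0, 0],
    [0, 0, 1.2, 0, 0, 0],
    [0, 0, 1.5, 0, 0, 0],
    [0, 0, 1.8, 0, 0, 0],
    [0, 0, 2.1, 0, 0, 0],
    [0, 0, 2.3, 0, 0, 0],
    [0, 0, 2.3, 0, 0, 0],
    [0, 0, 2.3, 0, 0, 0],
  ],
)

```text
time_s: 18.1
tcp_pos: [0.5663, -0.1775, 0.265]
eef_rot: [0.989, 0.15, 0.0, 0.0]
contact_force: [-0.7, 0.5, -2.5]
gripper_width: 0.152
grasp_force: 59.6
```

```bash
python3 - <<'E'
from h import *
s=bot.state();R=Ro.from_quat(s["eef_rot"]).as_matrix();print(s["tcp_pos"],"tool F",R.T@s["contact_force"],"tool M",R.T@s["moment"])
c=cam("scene");u,v=290,205
a=cv2.resize(c[0][v-35:v+25,u-35:u+35],(700,600),interpolation=cv2.INTER_NEAREST);save("s3",a)
T=[.5643,-.179]; print([(z,((proj(c,T+[z])[0]-[255,170])*10+5).round(0)) for z in (.115,.129,.17)])
q=cloud(cam("wrist")); k=(q[...,2]>.14)&(q[...,2]<.26)&(np.hypot(q[...,0]-.6,q[...,1]+.165)<.07)
m=q[k];print(len(m),np.percentile(m[:,2],[1,20,50,80,99]))
E
```

```text
[ 0.56628918 -0.17746654  0.26502767] tool F [-0.55385546 -0.64644835  2.49482842] tool M [ 0.05422354  0.00013994 -0.01442972]
[(0.115, array([359., 414.])), (0.129, array([359., 383.])), (0.17, array([357., 291.]))]
33474 [0.17504802 0.19717353 0.2354164  0.24998822 0.25953838]
```

View pics/s3.png

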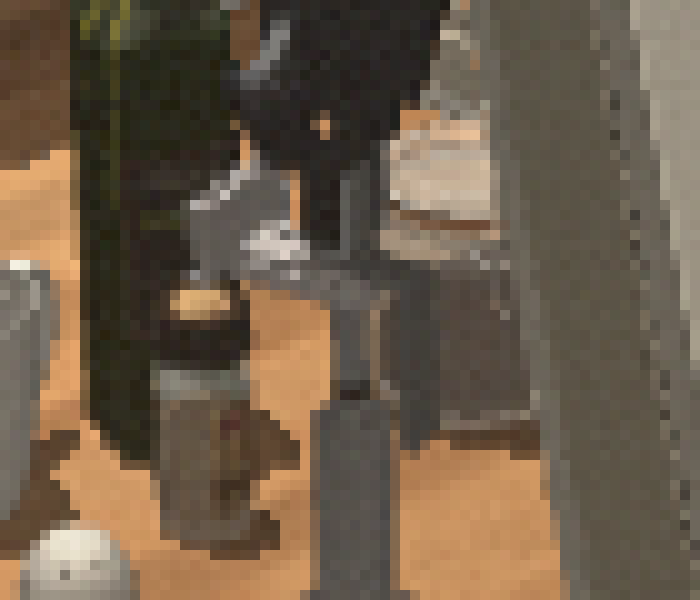

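The band is at crop (350,388), just above the tube's rim (about 405). The jaw at (415,370) is clear of the tube, and the rod is upright. Now I'll check the height against the clip top (foot + 163 mm) in the wrist depth.

```bash
python3 - <<'E'
from h import *
s=bot.state();c=cam("wrist");q=cloud(c);R=Ro.from_quat(s["eef_rot"]).as_matrix()
l=(q-s["tcp_pos"])@R
k=(l[...,0]>.040)&(l[...,0]<.06)&(np.abs(l[...,1])<.035)&(l[...,2]>0.03)&(l[...,2]<.1)
z=l[...,2][k];h=np.histogram(z,bins=np.arange(.03,.1,.003));print(h)
for a in(.05,.053,.056,.059):
    m=l[k&(np.abs(l[...,2]-a)<.0015)]
    if len(m):print(a,len(m),m.min(0).round(4),m.max(0).round(4))
k=(np.abs(l[...,0])<.04)&(l[...,0]>.012)&(np.abs(l[...,1])<.009)&(l[...,2]>.06)&(l[...,2]<.11)
print(np.median(l[k],0),k.sum())
E
```

```text
(array([   0,    0,    0,    0,    0,    0,    0,    0,    0,  931, 1582,
        222,  253,  259,  162,  233,  127,  291,  145,  537,  296,    0,
          0]), array([0.03 , 0.033, 0.036, 0.039, 0.042, 0.045, 0.048, 0.051, 0.054,
       0.057, 0.06 , 0.063, 0.066, 0.069, 0.072, 0.075, 0.078, 0.081,
       0.084, 0.087, 0.09 , 0.093, 0.096, 0.099]))
0.059 1437 [ 0.0449 -0.0286  0.0579] [0.0545 0.0305 0.0605]
[2.48640953e-02 9.50492629e-05 8.50663641e-02] 2916
```

Emit:
play_rows(
  steps=[
    [0, 0, 0.2, 0, 0, 0],
    [0, 0, 0.4, 0, 0, 0],
    [0, 0, 0.6, 0, 0, 0],
    [0, 0, 0.8, 0, 0, 0],
    [0, 0, 1, 0, 0, 0],
    [0, 0, 1.15, 0, 0, 0],
    [0, 0, 1.25, 0, 0, 0],
    [0, 0, 1.25, 0, 0, 0],
    [0, 0, 1.25, 0, 0, 0],
    [0, 0, 1.25, 0, 0, 0],
  ],
)

```text
time_s: 19.5
tcp_pos: [0.5663, -0.1775, 0.2525]
eef_rot: [0.989, 0.15, 0.0, 0.0]
contact_force: [0.3, 0.2, -2.4]
gripper_width: 0.159
grasp_force: 59.6
```

```bash
python3 - <<'E'
from h import *
s=bot.state();R=Ro.from_quat(s["eef_rot"]).as_matrix();print(s["tcp_pos"],"tool F",R.T@s["contact_force"],"tool M",R.T@s["moment"],s["grasp_force"])
c=cam("scene");u,v=290,205
a=cv2.resize(c[0][v-20:v+20,u-25:u+25],(500,400),interpolation=cv2.INTER_NEAREST);save("s4",a)
c=cam("wrist");q=cloud(c);l=(q-s["tcp_pos"])@R
k=(l[...,0]>.035)&(l[...,0]<.06)&(np.abs(l[...,1])<.035)&(l[...,2]>0.056)&(l[...,2]<.062)
m=l[k];print(np.median(m,0),m.min(0),m.max(0))
E
```

```text
[ 0.56627711 -0.17747894  0.25250279] tool F [ 0.33253337 -0.10294218  2.39618622] tool M [ 0.00718775  0.01017519 -0.02479051] 59.63525354862213
[0.04735967 0.0009479  0.06021645] [ 0.0446517  -0.02866671  0.05798324] [0.05454032 0.03085304 0.06198851]
```

View pics/s4.png

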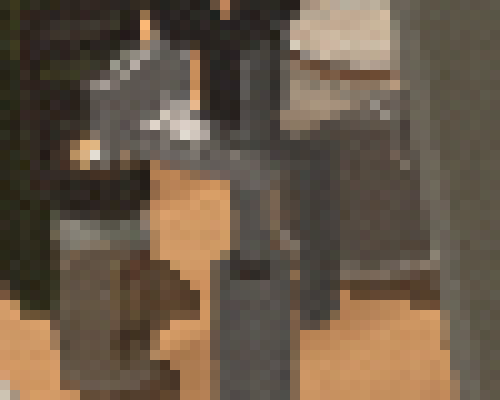

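The band at (250,270) is level with the tube's rim and the forces are clean. Now I'll slide the knob toward the clip (+tool x), slowly.

Emit:
play_rows(
  steps=[
    [0.1, 0, 0, 0, 0, 0],
    [0.2, 0, 0, 0, 0, 0],
    [0.3, 0, 0, 0, 0, 0],
    [0.4, 0, 0, 0, 0, 0],
    [0.5, 0, 0, 0, 0, 0],
    [0.6, 0, 0, 0, 0, 0],
    [0.7, 0, 0, 0, 0, 0],
    [0.8, 0, 0, 0, 0, 0],
    [0.8, 0, 0, 0, 0, 0],
    [0.8, 0, 0, 0, 0, 0],
  ],
)

```text
time_s: 20.85
tcp_pos: [0.5739, -0.1751, 0.2522]
eef_rot: [0.989, 0.15, -0.0, -0.0]
contact_force: [-2.0, -1.8, -3.1]
gripper_width: 0.158
grasp_force: 59.5
```

```bash
cat > chk.py <<'E'
from h import *
s=bot.state();R=Ro.from_quat(s["eef_rot"]).as_matrix();print(s["tcp_pos"],"tool F",R.T@s["contact_force"],"tool M",R.T@s["moment"],s["grasp_force"])
c=cam("wrist");q=cloud(c);l=(q-s["tcp_pos"])@R
k=(l[...,0]>.015)&(l[...,0]<.06)&(np.abs(l[...,1])<.035)&(l[...,2]>0.05)&(l[...,2]<.066)
m=l[k];print(np.median(m,0),np.percentile(m,[1,99],axis=0)); print("slide travel mm",(45-np.percentile(m[:,0],1)*1e3).round(1), "clip z world",s["tcp_pos"][2]-np.median(m[:,2]))
E
python3 chk.py
```

```text
[ 0.57392351 -0.17509121  0.25224155] tool F [-2.44246832  1.14405292  3.05716262] tool M [-0.23146034 -0.77145286 -0.04805258] 59.47714984416962
[0.04136076 0.00061457 0.06053906] [[ 0.03872655 -0.02741186  0.05851502]
 [ 0.04806276  0.0294021   0.06569864]]
slide travel mm 6.3 clip z world 0.19170249481327986
```

Emit:
play_rows(
  steps=[
    [0.1, 0, 0, 0, 0, 0],
    [0.2, 0, 0, 0, 0, 0],
    [0.3, 0, 0, 0, 0, 0],
    [0.4, 0, 0, 0, 0, 0],
    [0.4, 0, 0, 0, 0, 0],
    [0.4, 0, 0, 0, 0, 0],
    [0.4, 0, 0, 0, 0, 0],
    [0.4, 0, 0, 0, 0, 0],
    [0.4, 0, 0, 0, 0, 0],
    [0.4, 0, 0, 0, 0, 0],
  ],
)

```text
time_s: 22.15
tcp_pos: [0.577, -0.1741, 0.2522]
eef_rot: [0.989, 0.15, -0.001, 0.0]
contact_force: [-5.2, -3.3, -2.9]
gripper_width: 0.152
grasp_force: 59.5
```

```bash
python3 chk.py
```

```text
[ 0.57695039 -0.174138    0.25215367] tool F [-5.94361874  1.56784185  2.93731334] tool M [-0.24360623 -1.45703242  0.04775956] 59.53908383846283
[0.03874636 0.00132996 0.06060288] [[ 0.03613446 -0.02756855  0.05854108]
 [ 0.04533897  0.02968639  0.06584533]]
slide travel mm 8.9 clip z world 0.19155079206849512
```

Emit:
play_rows(
  steps=[
    [0.05, 0, 0, 0, 0, 0],
    [0.1, 0, 0, 0, 0, 0],
    [0.15, 0, 0, 0, 0, 0],
    [0.2, 0, 0, 0, 0, 0],
    [0.25, 0, 0, 0, 0, 0],
    [0.3, 0, 0, 0, 0, 0],
    [0.3, 0, 0, 0, 0, 0],
    [0.3, 0, 0, 0, 0, 0],
    [0.3, 0, 0, 0, 0, 0],
    [0.3, 0, 0, 0, 0, 0],
  ],
)

```text
time_s: 23.45
tcp_pos: [0.5788, -0.1735, 0.2518]
eef_rot: [0.989, 0.149, -0.002, 0.0]
contact_force: [-7.4, -3.5, -2.2]
gripper_width: 0.153
grasp_force: 59.5
```

```bash
python3 chk.py
```

```text
[ 0.57880004 -0.17354827  0.25175361] tool F [-8.07668707  1.2020325   2.23018691] tool M [-0.28249786 -2.02987591 -0.00888131] 59.51640844345093
[0.03830263 0.00096696 0.06115577] [[ 0.03563041 -0.02749596  0.0590593 ]
 [ 0.04493179  0.02961705  0.06588965]]
slide travel mm 9.4 clip z world 0.19059784213284728
```

Emit:
play_rows(
  steps=[
    [0.05, 0, 0, 0, 0, 0],
    [0.1, 0, 0, 0, 0, 0],
    [0.15, 0, 0, 0, 0, 0],
    [0.2, 0, 0, 0, 0, 0],
    [0.25, 0, 0, 0, 0, 0],
    [0.3, 0, 0, 0, 0, 0],
    [0.35, 0, 0, 0, 0, 0],
    [0.4, 0, 0, 0, 0, 0],
    [0.4, 0, 0, 0, 0, 0],
    [0.4, 0, 0, 0, 0, 0],
  ],
)

```text
time_s: 24.75
tcp_pos: [0.5799, -0.1733, 0.2516]
eef_rot: [0.989, 0.149, -0.006, 0.0]
contact_force: [-15.3, -6.0, 0.7]
gripper_width: 0.154
grasp_force: 60.1
```

```bash
python3 chk.py
```

```text
[ 0.57990644 -0.1732661   0.25157389] tool F [-16.37828253   1.19241632  -0.48133579] tool M [-0.20810177 -3.66888625 -0.05049286] 60.0680673122406
[0.03822886 0.0006008  0.0610772 ] [[ 0.03562892 -0.02754445  0.05900271]
 [ 0.04483177  0.02958078  0.06568795]]
slide travel mm 9.4 clip z world 0.19049669681567344
```

Emit:
play_rows(
  steps=[
    [0, 0, 0, 0, 0, 0],
    [0, 0, 0, 0, 0, 0],
    [0, 0, 0, 0, 0, 0],
    [0, 0, 0, 0, 0, 0],
    [0, 0, 0, 0, 0, 0],
    [0, 0, 0, 0, 0, 0],
    [0, 0, 0, 0, 0, 0],
    [0, 0, 0, 0, 0, 0],
    [0, 0, 0, 0, 0, 0],
    [0, 0, 0, 0, 0, 0],
  ],
)

```text
time_s: 26.05
tcp_pos: [0.5799, -0.1733, 0.2516]
eef_rot: [0.989, 0.149, -0.006, 0.0]
contact_force: [-14.5, -5.6, 0.6]
gripper_width: 0.161
grasp_force: 60.1
```

```bash
python3 chk.py; python3 -c "
from h import *
c=cam('scene');u,v=290,205
save('s5',cv2.resize(c[0][v-20:v+20,u-25:u+25],(500,400),interpolation=cv2.INTER_NEAREST))"
```

```text
[ 0.57991897 -0.17327386  0.25158974] tool F [-15.47580465   1.14033852  -0.41150419] tool M [-0.25130616 -3.71390654 -0.01760625] 60.06868064403534
[0.0382315  0.00060266 0.06111242] [[ 0.03566594 -0.0275417   0.05892185]
 [ 0.04482689  0.0295625   0.0657537 ]]
slide travel mm 9.3 clip z world 0.1904773254639889
```

View pics/s5.png

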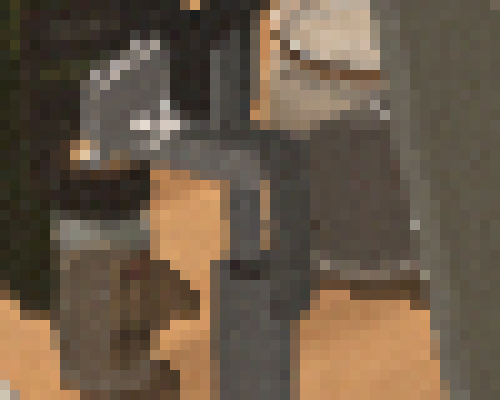

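The jaw at (290,260) is now against the tube, the band at (248,268) is still level with the rim, and a steady 15.5 N push is held with the slide moved about 9 mm. I'm handing in.

```bash
python3 -c "
from rig import bot
print(bot.finish_job())"
```

```text
the job is handed in; nothing more can be done
None
```

The job is handed in (no verdict came back): the post is in the dark grey stand with its band about level with the rim by my readings, the slide is moved about 9 mm with its jaw against the tube under a steady 15 N push, and the fingers still grip the knob.

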